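Clip an inlay tile onto the knife-work board

ROBOT

A 6-joint arm with a two-finger parallel gripper is mounted at the origin on the work surface. World frame = base frame: x ahead of the robot, y to its left, z up, the work surface at z = 0. Lengths are in m, angles in degrees, forces in N, time in s.
With the tool pointing down it reaches from about 0.3 to 0.75 m from the base axis. Payload 8.5 kg.
Tool frame: the origin (TCP) lies at the centre of the arm's flange, where the gripper is bolted on; the fingertips stand 166 mm ahead of it and the grasp point (between the pads) lies 147 mm ahead of it; z points along the fingers, y is the direction in which the jaws open and shut (so a half turn about z gives the same grasp; the last joint's range is limited). The gripper opens to 88 mm and grips with 3 to 60 N. Pads are 18 mm wide; open, the fingers measure 123 mm over their backs; the gripper's body (75 mm by 187 mm) begins 45 mm behind the grasp point.
Start: joints at [55.903, 21.807, 74.336, -0, 83.858, -12.336], TCP at [0.204, 0.511, 0.405] pointing down, gripper open.
Joint ranges: [-178.18, 178.18], [-50.72, 133.34], [12.68, 142.11], [-81.47, 261.47], [9.98, 163.14], [-165.26, 165.26]. Speed limits (degrees/s): [136.94, 136.94, 180, 180, 180, 180].

INTERFACE

Orientations are given as [roll, pitch, yaw] about the fixed x, y, z axes, in that order (R = Rz(yaw) Ry(pitch) Rx(roll)).
In Python, from plant import readout, optics, ticket gives the robot as it stands.
- The arm moves only by the tool jog_arm, never from a script. Its argument "deltas" is a list of rows, each a list of 3 entries, a list of its own where there are three numbers: the shift along the tool's x, y, z in cm, then the turn, a rotation vector about the tool's x, y, z in degrees, then the gripper's target within -1 to 1 (fully open at 1, half-way at 0, shut at -1). In form: [[[tx, ty, tz], [ax, ay, az], fingers], ...]. A call has exactly 8 rows; each row shifts and turns the commanded pose from where the row before left it, along the tool's axes as they then stand; what a row does not reach is not made up. A row lasts 1/10 s, in which the tool goes at most 50 mm and 8.59 degrees, less where a joint would pass 70% of its speed; a pose out of reach is approached as far as the arm can. A call with a gripper value outside its range is refused whole. The fingers move at their own pace and stop on an object; "squeeze" is the grip in N (left out, the last holds). Time passes only in rows, so rows that do not move let the fingers close, or fill a call up. It gives the time, the measured TCP pose, the force and the opening at its end, in the units of the state.
- readout.state(): the state, without advancing time (a new reading comes with each control period).
- optics.capture(name): name is "scene" or "top" or "wrist"; returns (picture, depth): 480x640x3 uint8, blue, green, red; 480x640 float32, m along the optical axis (not along the pixel's ray), 0 where there is no reading.
- optics.camera_model(name): a dict with "fx", "fy", "cx", "cy" (pixels), "camera_from_world" (4x4, takes a point from world to camera coordinates); the wrist camera has in their place "T_tool_cam" (4x4, takes a point from camera to tool coordinates, whose origin is the TCP and whose axes are the flange's). Camera axes: x right, y up, looking along -z (the intrinsics and any distortion apply to the point x, -y, -z); pixel columns grow to the right and rows downward; lengths in m; the calibration is good to about 2 mm. The wrist camera is an equidistant fisheye: a pixel r from the principal point sees the ray r / f radians off the axis. A picture is of the moment at which its call begins: read the wrist's pose just before it. camera_model takes no time and is no camera call.
- ticket.close_job(): hands the job in, once; it reports no verdict.
The state is a dict: "clock": time; "qpos": joint angles; "joint_velocities": joint speeds; "effort": joint torques, N m; "eef_pos": TCP position; "orientation": TCP orientation; "wrist_force": force on the tool from outside, world axes, zero at the start; "torque": the same for the moment, N m; "opening": finger opening in m.
Only numpy, scipy, OpenCV 4.12 (cv2) and the standard library are available. Lean on these libraries where they do the work, as an engineer would, in place of code of your own. Each camera call takes 0.05 s, during which the arm holds its last target. There are 200 camera calls.

TASK

The dark walnut tile lies loose in the channel of the knife-work board and has to be fixed for trimming. Hold the orange thumb tab of the spring clip down with one fingertip so that its nose lifts, and while you hold it push the tile under the nose with the other fingertip, right up against the steel end stop. Then let go so that the clip closes on the tile; slide the tile only, never lift it, and leave everything else where it lies.

Things in the scene. Friction and masses are not known exactly. Their poses are not given: they have to be found in the camera images.
- board: Plywood board 250 x 200 x 12 mm, screwed to the bench; origin: centre of its underside, on the bench top. Its +x is the direction in which the tile is pushed, z up. Along its middle (y = 0) runs a raised bed, x = -121 to 44 mm, surface 22 mm above the origin, with two dark guides (y = 22 to 32 mm each side, 6 mm higher than the bed) that leave a straight 44 mm channel open above and at its -x end.
- stop (a point): Middle of the end stop's face that looks to board -x, at bed level (board x = 44, z = 22 mm). The stop is a steel upstand 40 mm wide, 6 mm higher than the bed.
- pivot (a point): Middle of the clip's pivot pin: board x = 50 mm, 4 mm above bed level. The pin lies across, between two steel ears (17 to 20 mm either side of the middle, up to 10 mm above the bed, x = 44 to 56 mm).
- clip (a joint): Angle of the spring clip about its pivot, rad. 0 = closed. Grows, to at most 0.68, as the tab is pressed down and the nose rises: the nose clears the 10 mm tile from 0.36 on and is about 14 mm above the bed at 0.50; about 0.34 when it rests on the tile. 25 mm behind the pivot the tab needs about 3 N to start and 6 N at 0.50; the spring shuts the clip when it is let go.
- nose (a point): Middle of the lower edge of the clip's nose, a square-edged steel lip 30 mm wide and 3 mm thick that hangs from the clip's arm. Closed: 2 mm above the bed, 24 mm before the pivot (board x = 26 mm), so it blocks the tile. It has no lead-in: pushing the tile against it does not force it up.
- tab_pad (a point): Point on the clip's thumb tab, on its top, 30 mm from the pivot. The tab is the flat tail behind the pivot, 30 mm wide, 4 to 48 mm from the pivot, orange. Closed it slopes up at 0.50 rad, away from the pivot; at joint value 0.50 it is level, its top 5 mm above the bed all along: a fingertip as low as the one behind the tile holds it down and may slide along it. Free space below and behind.
- tile: The tile to be clipped: veneered plywood 36 x 42 x 10 mm (x, y, z; its x along the board's x), walnut-brown face with a pale eight-pointed star, about 30 g. Origin: centre of its underside. Starts flat on the bed in the channel, its front edge 5 to 45 mm before the nose. Home, its origin is 18 mm before the stop (board x = 26, z = 22 mm).
- spare: Bystander on the board beside the clip: pale maple tile 36 x 42 x 10 mm with a dark star.
- blades: Bystander on the board beside the clip: blue blade case 55 x 28 x 14 mm.
- pencil: Bystander on the board left of the channel: dark blue pencil 140 mm long, 7 mm thick, along the channel.
- square: Bystander on the board right of the channel: small square with a black stock 62 x 12 x 10 mm and a steel blade 85 x 18 x 2 mm.
- chisel_a: Bystander beyond the board: dark-handled marquetry chisel, 190 mm long, 24 mm thick.
- chisel_b: Bystander at the robot's left: a second such chisel.
- glue: Bystander at the side of the bench: white glue bottle, 56 mm across, 150 mm tall.
- rubbing_block: Bystander at the side of the bench: turned wooden rubbing block with a knob, 36 mm across, 110 mm tall.
There are look-alikes about, which are no part of the job. What is shaped like the tile but green is not meant.

How it is judged:
By the outcome, as a careful person would: the job done as asked, in the order asked, and still so for the second after the job is handed in, with the robot touching nothing.
It also fails if it takes over 48 s, if anything falls off the work surface, if the arm or the gripper's body presses on something with over 40 N, if the wrist force passes 120 N, or if a joint passes its speed limit or range.

## Working session

There is one attempt and no reset: what is moved stays moved. The work goes in short steps, Python scripts to look and compute and a tool call to move; the robot and the scene stay as the last step left them, time stands still between calls to the robot, and variables do not carry over. Pictures are saved under pics/ and viewed, about 8 in all and at most 12, crops included, and the job is handed in when it is done.

Besides the shell and the picture viewer there is one more tool, called after "Emit:" by a JSON object that holds its "op" and its "data", one argument or row to a line. jog_arm: Moves the arm, as the interface text tells. Its arguments: {"type":"object","properties":{"deltas":{"type":"array","items":{"type":"array"}},"squeeze":{"type":"number"}},"required":["deltas"]}

```bash
mkdir -p pics; ls
python3 - <<'E'
from plant import readout, optics
import cv2,numpy as np
print(readout.state())
for n in("scene","top"):
    p,d=optics.capture(n); cv2.imwrite(f"pics/{n}0.png",p); np.save(f"pics/{n}0.npy",d)
    print(n,optics.camera_model(n))
print(optics.camera_model("wrist"))
E
```

```text
pics
{'clock': 0.0, 'qpos': array([ 5.59029171e+01,  2.18407130e+01,  7.43839556e+01,  5.82887508e-04,
        8.38581698e+01, -1.23338709e+01]), 'joint_velocities': array([-0.08770978, -0.00885287, -0.0412468 , -0.1135155 ,  0.06297802,
       -0.01213643]), 'effort': array([ 1.78029018e-04, -4.37942684e+01, -2.24547315e+01,  7.12963985e-02,
        3.53892648e-02, -1.56673336e-04]), 'eef_pos': array([0.20388411, 0.51076815, 0.40414489]), 'orientation': array([-1.79919197e+02, -1.82610065e-02,  1.58236712e+02]), 'wrist_force': array([1.09935345, 0.46580978, 0.10595795]), 'torque': array([ 0.02598141, -0.0239453 ,  0.01115926]), 'opening': 0.08795189928123545}
scene {'fx': 589.1358618340654, 'fy': 589.1358618340654, 'cx': 315.7531342525048, 'cy': 238.55715925538294, 'camera_from_world': array([[ 0.38370657,  0.92328652,  0.01764266, -0.20311212],
       [-0.7226061 ,  0.28830093,  0.62826984,  0.39333762],
       [ 0.57498668, -0.25381996,  0.77779544, -1.8000461 ],
       [ 0.        ,  0.        ,  0.        ,  1.        ]])}
top {'fx': 531.6398128855601, 'fy': 531.6398128855601, '
[... 170 characters left out ...]
120e-01, -1.10869080e-02,  1.83157194e-01,
        -5.96170228e-01],
       [-1.83145102e-01,  2.10488768e-03,  9.83083639e-01,
        -1.07477730e+00],
       [ 0.00000000e+00,  0.00000000e+00,  0.00000000e+00,
         1.00000000e+00]])}
{'fx': 371.64829954431775, 'fy': 371.64829954431775, 'cx': 322.0977755008685, 'cy': 238.09650219552486, 'T_tool_cam': array([[-3.88322871e-04,  9.59627021e-01,  2.81275363e-01,
         7.31637498e-02],
       [ 9.99999880e-01,  4.56518489e-04, -1.76925033e-04,
         5.96157432e-04],
       [-2.98189445e-04,  2.81275260e-01, -9.59627083e-01,
         2.04988776e-02],
       [ 0.00000000e+00,  0.00000000e+00,  0.00000000e+00,
         1.00000000e+00]])}
```

View pics/top0.png

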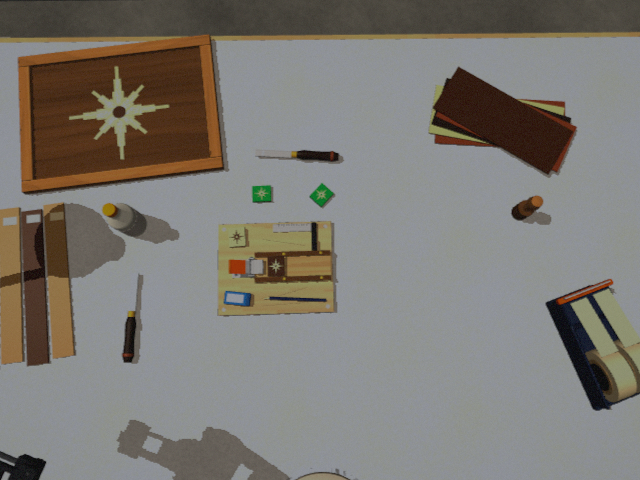

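View pics/scene0.png

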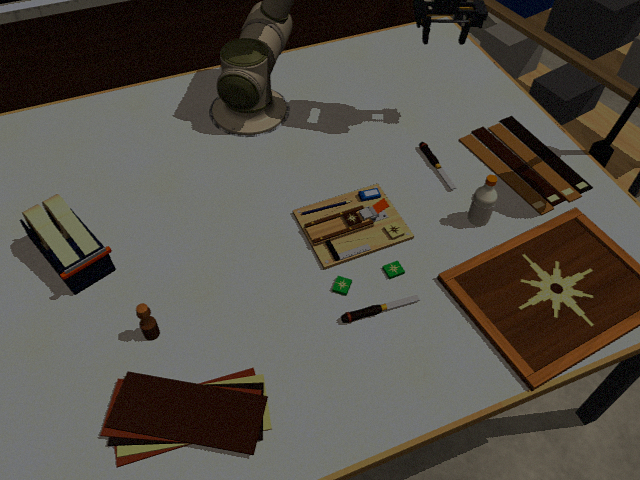

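The board's +x runs to world +y (left in the top view). The walnut tile is at about (276,265), the nose and clip at about (257,267), and the orange tab at about (238,267). The green tiles at (262,194) and (321,195) are decoys.

```bash
cat > h.py <<'E'
import numpy as np,cv2
from plant import readout,optics
def world(n,u,v,z):
    m=optics.camera_model(n);T=m["camera_from_world"];R,t=T[:3,:3],T[:3,3]
    r=R.T@np.array([(u-m["cx"])/m["fx"],-(v-m["cy"])/m["fy"],-1]);c=-R.T@t
    return c+r*(z-c[2])/r[2]
E
python3 - <<'E'
import cv2
p=cv2.imread("pics/top0.png")[215:322,210:342]
cv2.imwrite("pics/c1.png",cv2.resize(p,None,fx=6,fy=5.6,interpolation=cv2.INTER_CUBIC) if 0 else cv2.resize(p,None,fx=5.5,fy=5.5,interpolation=cv2.INTER_CUBIC))
E
```

```text
(no output)
```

View pics/c1.png

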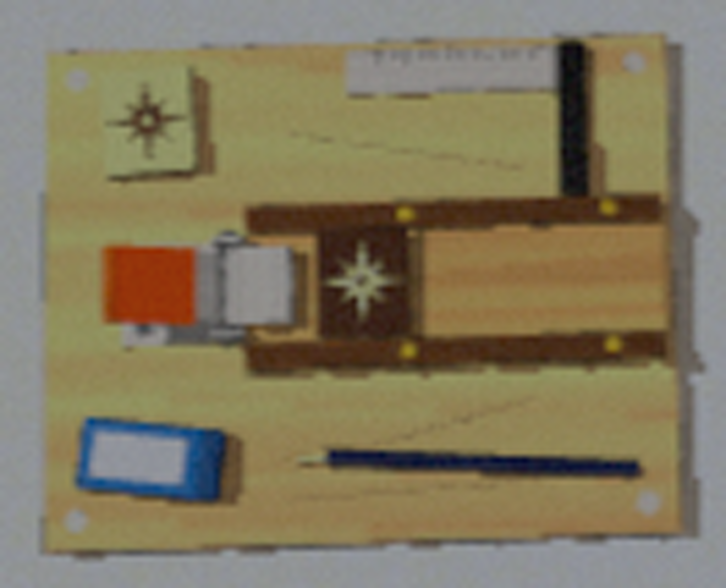

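Board corners in the crop are (48,52), (665,35), (685,538) and (43,553). The tile spans x 318–408 and y 227–337, and the nose edge is at x≈293.

Run:
```python
from h import *
f=lambda x,y,z:world("top",210+(x+.5)/5.5-.5,215+(y+.5)/5.5-.5,z)[:2]
C=[f(*c,.012) for c in[(48,52),(665,35),(685,538),(43,553)]]
M=np.array([[125,-100],[-125,-100],[-125,100],[125,100]])/1e3
C=np.array(C);print(C)
Mc=M-M.mean(0);Cc=C-C.mean(0)
a=np.arctan2((Mc[:,0]*Cc[:,1]-Mc[:,1]*Cc[:,0]).sum(),(Mc*Cc).sum());R=np.array([[np.cos(a),-np.sin(a)],[np.sin(a),np.cos(a)]])
o=C.mean(0);print("board",o,np.degrees(a),(C-o)@R)
for n,c in dict(back=(408,280,.032),front=(318,283,.032),nose=(293,285,.028),tab=(103,283,.05),bedend=(662,278,.022)).items(): print(n,(f(*c)-o)@R)
s=readout.state()
print(s["eef_pos"],s["orientation"], [ (o+R@np.array(v)) for v in[(.03,0),(-.121,0)]])
```

```text
[[ 0.63441753  0.2234549 ]
 [ 0.63862073 -0.02534313]
 [ 0.4374342  -0.03043442]
 [ 0.43445933  0.22039302]]
board [0.53623295 0.09701759] 90.95657981861598 [[ 0.12478053 -0.10028173]
 [-0.12405301 -0.10033074]
 [-0.12578483  0.10091275]
 [ 0.12505731  0.09969972]]
back [-0.02041689 -0.001036  ]
front [ 0.01471776 -0.00083955]
nose [ 0.02492571 -0.00085262]
tab [ 0.09541961 -0.00077426]
bedend [-0.11972214 -0.00035202]
[0.20389196 0.51078555 0.404202  ] [-1.79928899e+02 -1.60892240e-02  1.58238311e+02] [array([0.53573211, 0.12701341]), array([ 0.53825301, -0.02396555])]
```

Emit:
{"op": "jog_arm", "data": {
  "deltas": [
    [[-2.8,-1.5,0],[0,0,0],1],
    [[-2.8,-1.5,0],[0,0,0],1],
    [[-2.8,-1.5,0],[0,0,0],1],
    [[-2.8,-1.5,0],[0,0,0],1],
    [[-2.8,-1.5,0],[0,0,0],1],
    [[-2.8,-1.5,0],[0,0,0],1],
    [[-2.8,-1.5,0],[0,0,0],1],
    [[-2.8,-1.5,0],[0,0,0],1]
  ]
}}

```text
clock: 0.9
eef_pos: [0.3681, 0.3152, 0.4045]
orientation: [-180.0, -0.0, 158.2]
wrist_force: [0.0, 0.4, 0.2]
opening: 0.0883
```

Emit:
{"op": "jog_arm", "data": {
  "deltas": [
    [[-2.8,-1.5,0],[0,0,0],1],
    [[-2.8,-1.5,0],[0,0,0],1],
    [[-2.8,-1.5,0],[0,0,0],1],
    [[-2.8,-1.5,0],[0,0,0],1],
    [[-2.8,-1.5,0],[0,0,0],1],
    [[-2.8,-1.5,0],[0,0,-7.5],1],
    [[-2.8,-1.5,0],[0,0,-7.6],1],
    [[-2.8,-1.5,0],[0,0,-7.6],1]
  ]
}}

```text
clock: 1.7
eef_pos: [0.5403, 0.1296, 0.4046]
orientation: [-180.0, -0.0, -178.8]
wrist_force: [0.6, 0.1, 0.8]
opening: 0.0882
```

Run:
```python
from h import *
s=readout.state();p,d=optics.capture("wrist");cv2.imwrite("pics/w1.png",p)
print(s)
```

```text
{'clock': 1.7, 'qpos': array([ 1.28054407e+00,  2.23901135e+01,  7.34356119e+01, -2.15400382e-03,
        8.42153587e+01, -8.99407840e+01]), 'joint_velocities': array([-20.09490652,  21.27610969, -33.72015315,   0.19520686,
        12.04676666, -95.61795333]), 'effort': array([  1.25125967, -47.07276464, -20.3482765 ,  -0.10291197,
        -0.18745844,   2.15383485]), 'eef_pos': array([0.54029889, 0.12960374, 0.40455973]), 'orientation': array([-1.79997815e+02, -4.10818338e-02, -1.78778455e+02]), 'wrist_force': array([0.58606147, 0.13693837, 0.82937287]), 'torque': array([ 0.02584109, -0.05199224,  0.01988168]), 'opening': 0.08823980848210229}
```

View pics/w1.png

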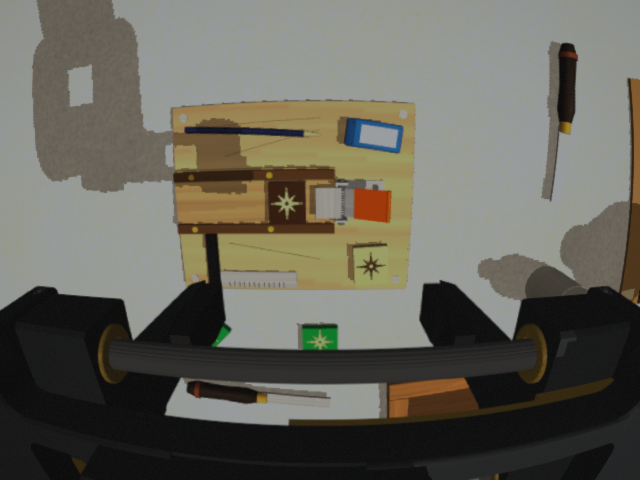

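The wrist view shows the walnut tile at (287,202), the clip at (335,203) and the tab at (372,205). Next I descend, settle and look closer.

Emit:
{"op": "jog_arm", "data": {
  "deltas": [
    [[0,0,2.5],[0,0,0],1],
    [[0,-0.5,2.5],[0,0,0],1],
    [[0,-0.5,2.5],[0,0,0],1],
    [[0,0,2.5],[0,0,0],1],
    [[0,0,2.5],[0,0,0],1],
    [[0,0,2.5],[0,0,0],1],
    [[0,0,0],[0,0,0],1],
    [[0,0,0],[0,0,0],1]
  ]
}}

```text
clock: 2.55
eef_pos: [0.5399, 0.1209, 0.2551]
orientation: [180.0, -0.0, -179.1]
wrist_force: [0.2, -0.3, -0.5]
opening: 0.0885
```

Run:
```python
from h import *
s=readout.state();p,d=optics.capture("wrist")
print(s["eef_pos"],s["orientation"],np.abs(s["joint_velocities"]).max(),s["opening"])
np.save("pics/w2s.npy",np.r_[s["eef_pos"],s["orientation"]]);cv2.imwrite("pics/w2.png",p)
cv2.imwrite("pics/w2c.png",cv2.resize(p[60:360,120:520],(800,600),interpolation=cv2.INTER_CUBIC))
```

```text
[0.53990858 0.12093853 0.25509769] [ 1.79998951e+02 -2.20190605e-02 -1.79076056e+02] 1.274140560715435 0.08845367929308645
```

View pics/w2c.png

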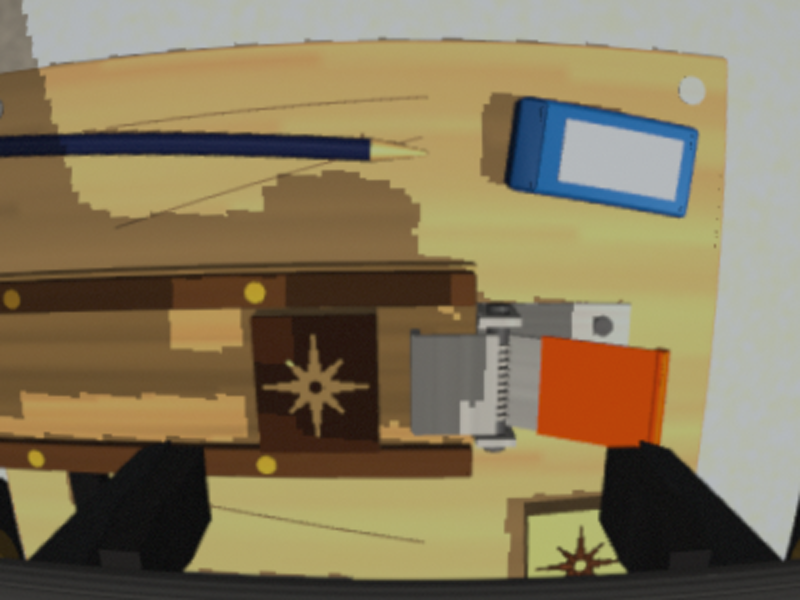

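Crop positions: tile corners (251,316), (377,314), (378,443) and (261,446); guide ends (475,304) and (472,447); nose left edge x≈411; tab end x≈655.

```bash
cat >> h.py <<'E'
from scipy.spatial.transform import Rotation as Ro
def wr(u,v,z,pose):
    m=optics.camera_model("wrist");T=m["T_tool_cam"];R=Ro.from_euler("xyz",pose[3:],degrees=True).as_matrix()
    dx,dy=u-m["cx"],v-m["cy"];r=np.hypot(dx,dy);th=r/m["fx"]
    ray=np.array([np.sin(th)*dx/r,-np.sin(th)*dy/r,-np.cos(th)])
    c=pose[:3]+R@T[:3,3];w=R@T[:3,:3]@ray
    return c+w*(z-c[2])/w[2]
E
python3 - <<'E'
from h import *
P=np.load("pics/w2s.npy");f=lambda x,y,z:wr(120+(x+.5)/2-.5,60+(y+.5)/2-.5,z,P)[:2]
o=np.array([.53623,.09702]);a=np.radians(90.957);R=np.array([[np.cos(a),-np.sin(a)],[np.sin(a),np.cos(a)]])
for n,c in dict(tTL=(251,316,.032),tTR=(377,314,.032),tBR=(378,443,.032),tBL=(261,446,.032),gU=(475,304,.028),gL=(472,447,.028),gLo=(470,476,.028),gUo=(475,272,.028),gUo2=(10,284,.028),gLo2=(20,470,.028),nU=(411,332,.034),nL=(411,433,.034),cornR=(726,58,.012)).items():
    w=f(*c);print(n,w.round(4),((w-o)@R*1e3).round(1))
E
```

```text
tTL [0.515  0.0778] [-18.9  21.6]
tTR [0.514  0.1136] [17.  21.9]
tBR [0.553  0.1141] [ 16.8 -17.1]
tBL [0.5549 0.079 ] [-18.4 -18.4]
gU [0.5115 0.1414] [44.8 23.9]
gL [0.5557 0.1424] [ 45.1 -20.2]
gLo [0.5654 0.1423] [ 44.8 -29.9]
gUo [0.5023 0.1411] [44.6 33.2]
gUo2 [ 0.5058 -0.0017] [-98.2  32. ]
gLo2 [ 0.5695 -0.0079] [-105.4  -31.5]
nU [0.5186 0.1232] [26.5 17.2]
nL [0.5489 0.1238] [ 26.5 -13.1]
cornR [0.4334 0.2205] [125.2 100.8]
```

Emit:
{"op": "jog_arm", "data": {
  "deltas": [
    [[0.2,-0.2,0],[0,0,0],1],
    [[0.24,-0.26,0],[0,0,0],1],
    [[0,0,1],[0,0,0],1],
    [[0,0,1],[0,0,0],1],
    [[0,0,1],[0,0,0],1],
    [[0,0,0.8],[0,0,0],1],
    [[0,0,0],[0,0,0],1],
    [[0,0,0],[0,0,0],1]
  ]
}}

```text
clock: 3.4
eef_pos: [0.5356, 0.1162, 0.2166]
orientation: [-180.0, -0.0, -179.1]
wrist_force: [0.5, 0.8, -0.6]
opening: 0.0882
```

Run:
```python
from h import *
p,d=optics.capture("wrist")
s=readout.state();print(s["eef_pos"],s["orientation"],s["wrist_force"])
cv2.imwrite("pics/w3c.png",cv2.resize(p[100:400,120:520],(800,600),interpolation=cv2.INTER_CUBIC))
```

```text
[0.53561027 0.11621011 0.2168555 ] [ 1.79998902e+02  1.76588420e-02 -1.79059103e+02] [ 0.47071946  0.91559702 -0.1135527 ]
```

View pics/w3c.png

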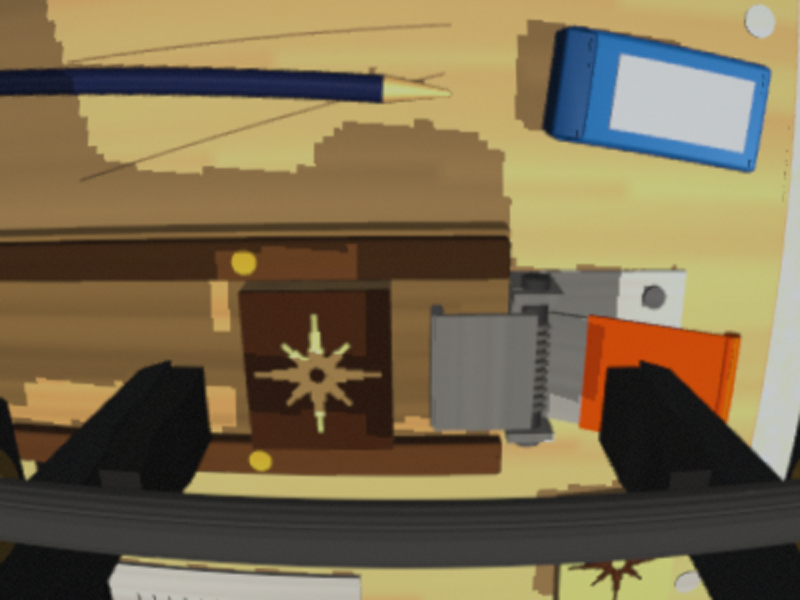

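The left fingertip at about (180,370) is behind the tile, whose back edge is at x≈240. The right fingertip at about (635,370) is over the orange tab. Pressing down now.

Emit:
{"op": "jog_arm", "data": {
  "deltas": [
    [[0,0,0.4],[0,0,0],1],
    [[0,0,0.4],[0,0,0],1],
    [[0,0,0.4],[0,0,0],1],
    [[0,0,0.4],[0,0,0],1],
    [[0,0,0.3],[0,0,0],1],
    [[0,0,0.3],[0,0,0],1],
    [[0,0,0],[0,0,0],1],
    [[0,0,0],[0,0,0],1]
  ]
}}

```text
clock: 4.25
eef_pos: [0.5356, 0.1166, 0.1952]
orientation: [179.9, 0.1, -179.1]
wrist_force: [-0.7, 2.8, 7.4]
opening: 0.0881
```

Run:
```python
from h import *
p,d=optics.capture("wrist")
s=readout.state();print(s["eef_pos"],s["orientation"],s["wrist_force"],s["torque"])
cv2.imwrite("pics/w4c.png",cv2.resize(p[100:400,120:520],(800,600),interpolation=cv2.INTER_CUBIC))
```

```text
[0.53560189 0.1166477  0.19524397] [ 1.79925851e+02  8.49279910e-02 -1.79075192e+02] [-0.63869336  4.59464997  8.10571373] [1.07843876 0.16872061 0.02267   ]
```

View pics/w4c.png

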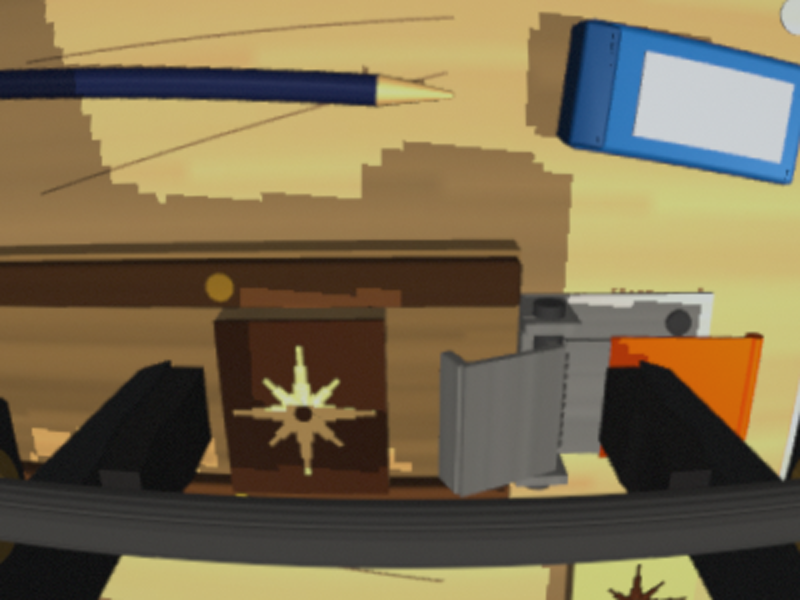

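The clip is raised and the tab finger is holding. I press slightly further to about the level position, then close while shifting the arm forward so the tab finger stays in place.

Emit:
{"op": "jog_arm", "data": {
  "deltas": [
    [[0,0,0.2],[0,0,0],1],
    [[0,0,0.1],[0,0,0],1],
    [[0,0,0],[0,0,0],1],
    [[0,0.2,0],[0,0,0],0.9],
    [[0,0.2,0],[0,0,0],0.8],
    [[0,0.2,0],[0,0,0],0.7],
    [[0,0,0],[0,0,0],0.7],
    [[0,0,0],[0,0,0],0.7]
  ],
  "squeeze": 20
}}

```text
clock: 5.1
eef_pos: [0.5355, 0.1229, 0.1927]
orientation: [179.9, 0.1, -179.1]
wrist_force: [-1.3, 5.2, 10.9]
opening: 0.0747
```

Emit:
{"op": "jog_arm", "data": {
  "deltas": [
    [[0,0.1,0],[0,0,0],0.67],
    [[0,0.1,0],[0,0,0],0.64],
    [[0,0.1,0],[0,0,0],0.61],
    [[0,0.1,0],[0,0,0],0.58],
    [[0,0.1,0],[0,0,0],0.55],
    [[0,0.1,0],[0,0,0],0.53],
    [[0,0,0],[0,0,0],0.53],
    [[0,0,0],[0,0,0],0.53]
  ]
}}

```text
clock: 5.9
eef_pos: [0.5356, 0.1275, 0.1926]
orientation: [-179.9, 0.1, -179.1]
wrist_force: [-1.7, -5.7, 10.4]
opening: 0.0672
```

Run:
```python
from h import *
p,d=optics.capture("wrist")
s=readout.state();print(s["eef_pos"],s["orientation"],s["wrist_force"],s["opening"])
cv2.imwrite("pics/w5c.png",cv2.resize(p[100:400,120:520],(800,600),interpolation=cv2.INTER_CUBIC))
```

```text
[0.53557876 0.12752535 0.19261475] [-1.79920089e+02  9.70125485e-02 -1.79054567e+02] [-2.56435163 -6.61957296 10.2992696 ] 0.06728082857190333
```

View pics/w5c.png

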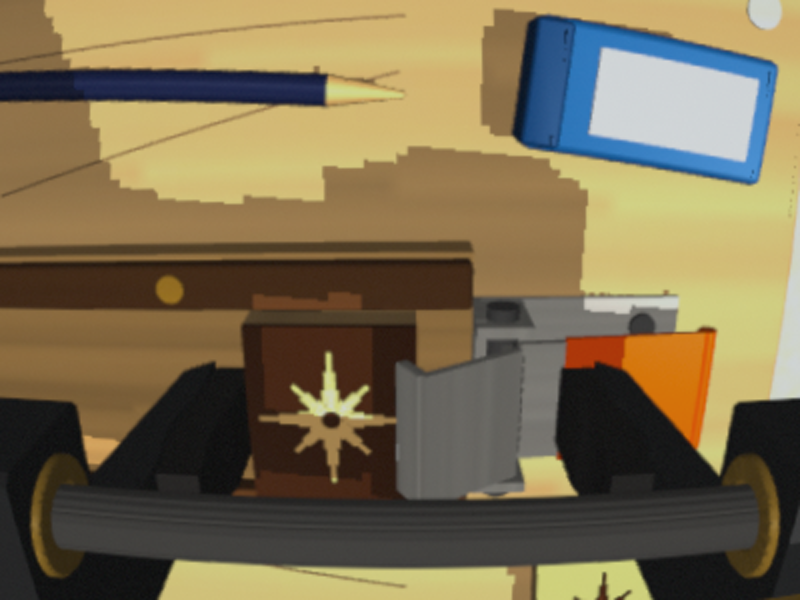

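The tile's front edge (x≈416) is now under the raised nose (x≈397). Continuing to the stop.

Emit:
{"op": "jog_arm", "data": {
  "deltas": [
    [[0,0.1,0],[0,0,0],0.5],
    [[0,0.1,0],[0,0,0],0.47],
    [[0,0.1,0],[0,0,0],0.44],
    [[0,0.1,0],[0,0,0],0.41],
    [[0,0.1,0],[0,0,0],0.38],
    [[0,0.1,0],[0,0,0],0.36],
    [[0,0.1,0],[0,0,0],0.36],
    [[0,0,0],[0,0,0],0.36]
  ]
}}

```text
clock: 6.75
eef_pos: [0.5356, 0.1344, 0.1926]
orientation: [-179.9, 0.1, -179.1]
wrist_force: [-0.7, -7.9, 8.9]
opening: 0.06
```

Emit:
{"op": "jog_arm", "data": {
  "deltas": [
    [[0,0.1,0],[0,0,0],0.36],
    [[0,0,0],[0,0,0],0.36],
    [[0,0,0],[0,0,0],0.36],
    [[0,0.1,0],[0,0,0],0.36],
    [[0,0,0],[0,0,0],0.36],
    [[0,0,0],[0,0,0],0.36],
    [[0,0,0],[0,0,0],0.36],
    [[0,0,0],[0,0,0],0.36]
  ]
}}

```text
clock: 7.55
eef_pos: [0.5356, 0.1363, 0.1925]
orientation: [-179.9, 0.1, -179.1]
wrist_force: [-0.2, -7.9, 9.2]
opening: 0.0597
```

Emit:
{"op": "jog_arm", "data": {
  "deltas": [
    [[0,0.1,0],[0,0,0],0.36],
    [[0,0,0],[0,0,0],0.36],
    [[0,0,0],[0,0,0],0.36],
    [[0,0.1,0],[0,0,0],0.36],
    [[0,0,0],[0,0,0],0.36],
    [[0,0,0],[0,0,0],0.36],
    [[0,0,0],[0,0,0],0.36],
    [[0,0,0],[0,0,0],0.36]
  ]
}}

```text
clock: 8.35
eef_pos: [0.5357, 0.137, 0.1925]
orientation: [-179.7, 0.1, -179.0]
wrist_force: [-0.9, -19.1, 10.3]
opening: 0.06
```

Run:
```python
from h import *
p,d=optics.capture("wrist")
s=readout.state();print(s["eef_pos"],s["orientation"],s["wrist_force"],s["opening"])
cv2.imwrite("pics/w6c.png",cv2.resize(p[100:400,120:520],(800,600),interpolation=cv2.INTER_CUBIC))
```

```text
[0.53572455 0.13699862 0.19252784] [-1.79716920e+02  9.70825354e-02 -1.79043559e+02] [ -0.64263952 -18.13949879   9.3377896 ] 0.06018860126382778
```

View pics/w6c.png

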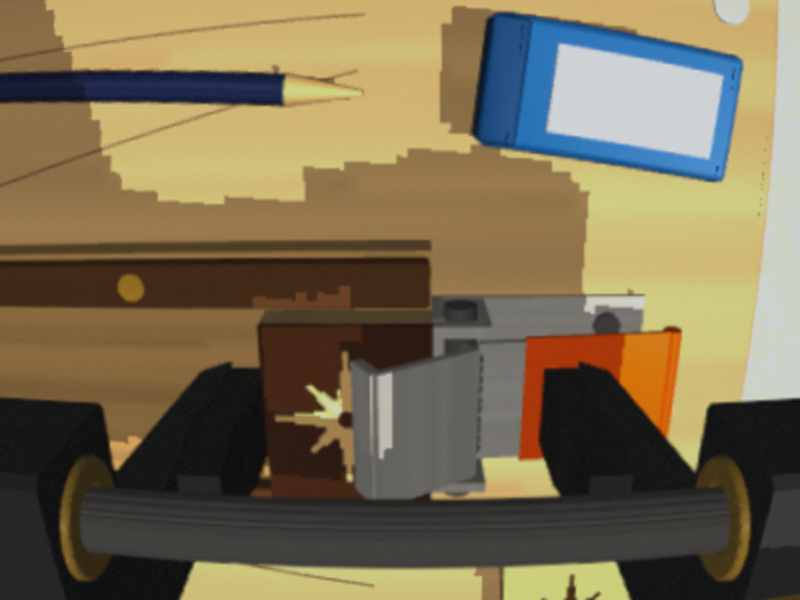

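Reaction jumped to about 19 N and the tile front (x≈432) lines up with the guide end and stop (x≈431). I back the tile finger off while still holding the tab, then rise.

Emit:
{"op": "jog_arm", "data": {
  "deltas": [
    [[0,-0.1,0],[0,0,0],0.4],
    [[0,-0.1,0],[0,0,0],0.44],
    [[0,-0.1,0],[0,0,0],0.48],
    [[0,0,0],[0,0,0],0.5],
    [[0,0,0],[0,0,0],0.5],
    [[0,0,-0.2],[0,0,0],0.5],
    [[0,0,-0.2],[0,0,0],0.5],
    [[0,0,-0.3],[0,0,0],0.5]
  ]
}}

```text
clock: 9.2
eef_pos: [0.5354, 0.1359, 0.1989]
orientation: [-180.0, 0.0, -179.1]
wrist_force: [0.3, -0.7, -0.0]
opening: 0.0662
```

Emit:
{"op": "jog_arm", "data": {
  "deltas": [
    [[0,0,-0.5],[0,0,0],0.5],
    [[0,0,-1],[0,0,0],0.5],
    [[0,0,-1.5],[0,0,0],0.5],
    [[0,0,-2],[0,0,0],0.5],
    [[0,0,-2],[0,0,0],0.5],
    [[0,0,-1],[0,0,0],0.5],
    [[0,0,0],[0,0,0],0.5],
    [[0,0,0],[0,0,0],0.5]
  ]
}}

```text
clock: 10.0
eef_pos: [0.5349, 0.1362, 0.2782]
orientation: [180.0, -0.1, -179.1]
wrist_force: [0.0, 0.7, 0.5]
opening: 0.0662
```

Run:
```python
from h import *
p,d=optics.capture("wrist")
s=readout.state();print(s["eef_pos"],s["orientation"],s["wrist_force"],s["opening"])
P=np.r_[s["eef_pos"],s["orientation"]];np.save("pics/w7s.npy",P)
cv2.imwrite("pics/w7c.png",cv2.resize(p[80:380,120:520],(800,600),interpolation=cv2.INTER_CUBIC))
```

```text
[0.53492771 0.13620522 0.27792095] [ 1.79999473e+02 -8.90706555e-02 -1.79058662e+02] [ 0.20908775  0.0518634  -1.1179948 ] 0.06639253338703437
```

View pics/w7c.png

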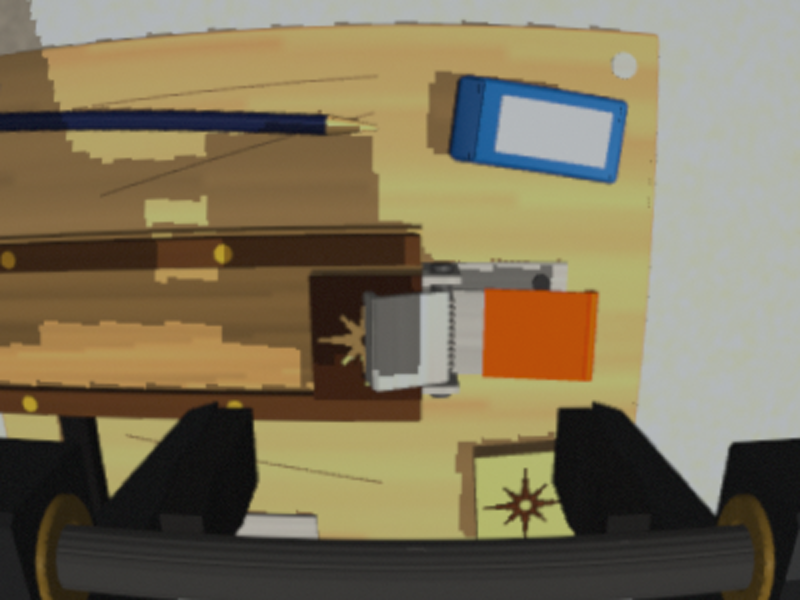

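The tile's front edge (x≈421) sits at the stop with no visible gap, the nose rests on the tile, and everything nearby is undisturbed. Handing in.

```bash
python3 -c "
from plant import ticket;print(ticket.close_job())"
```

```text
the job is handed in; nothing more can be done
None
```

The walnut tile is clipped against the steel end stop, and I handed the job in at about 10 s of the 48 s allowed. I held the tab down with one fingertip and slid the tile under the raised nose with the other until it met the stop. Then I backed the pushing finger off and rose straight up, so the spring closed the clip.

**Stop contact:** the sideways force jumped from about 8 N to 19 N when the tile reached the stop. The last picture shows the tile's front edge level with the guide ends and no visible gap.

**Clip and surroundings:** the same picture shows the nose resting on the tile. The pencil, blade case and spare tile look undisturbed. After the lift the wrist force was about 1 N or less, so the gripper was touching nothing.

**Disagreement:** the top and wrist cameras differed by 1–2 mm on the tile and board position. I judged the stop by contact force rather than by coordinates, and took no further position measurement of the tile after release.

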